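# Nesting dolls in order of height

## Task

Line the four nesting dolls up on the wooden ledge in order of height, each standing upright and centred on its own round mark: the tallest on the mark next to the moon night light, then ever shorter along the row, the shortest on the mark next to the potted plant. Leave the drinking glass where it stands.

Things in the scene. Friction and masses are not known exactly. Their poses are not given: they have to be found in the camera images.
- doll_pink_center (a point): Closed wooden nesting doll, pink coat, crimson head scarf, the tallest of the four: 92 mm high, round, 50 mm in diameter, straight-sided from 9 to 55 mm above its foot, narrower head above. Loose, standing on the table at the start. The point is on its axis, half-way up (46 mm above its foot); z up the doll's axis, -x the way its face looks.
- doll_yellow_center (a point): Closed wooden nesting doll, yellow coat, ochre head scarf, the second tallest of the four: 78 mm high, round, 44 mm in diameter, straight-sided from 8 to 47 mm above its foot, narrower head above. Loose, standing on the table at the start. The point is on its axis, half-way up (39 mm above its foot); z up the doll's axis, -x the way its face looks.
- doll_purple_center (a point): Closed wooden nesting doll, purple coat, dark purple head scarf, the third tallest of the four: 64 mm high, round, 38 mm in diameter, straight-sided from 6 to 38 mm above its foot, narrower head above. Loose, standing on the table at the start. The point is on its axis, half-way up (32 mm above its foot); z up the doll's axis, -x the way its face looks.
- doll_green_center (a point): Closed wooden nesting doll, green coat, dark green head scarf, the shortest of the four: 50 mm high, round, 32 mm in diameter, straight-sided from 5 to 30 mm above its foot, narrower head above. Loose, standing on the table at the start. The point is on its axis, half-way up (25 mm above its foot); z up the doll's axis, -x the way its face looks.
- mark_a: Round mark, a 56 mm dark teal disc with a 40 mm pale centre, flush in the top of the pale wooden ledge (85 mm deep, 500 mm long, 18 mm high, fixed to the table). It is number 1 of four in one straight row, 82 mm apart, counted towards +y of its own frame. Origin: its centre, on the ledge's top surface (18 mm above the table); y along the row, x across the ledge, z up.
- mark_b: Round mark, a 56 mm dark teal disc with a 40 mm pale centre, flush in the top of the pale wooden ledge (85 mm deep, 500 mm long, 18 mm high, fixed to the table). It is number 2 of four in one straight row, 82 mm apart, counted towards +y of its own frame. Origin: its centre, on the ledge's top surface (18 mm above the table); y along the row, x across the ledge, z up.
- mark_c: Round mark, a 56 mm dark teal disc with a 40 mm pale centre, flush in the top of the pale wooden ledge (85 mm deep, 500 mm long, 18 mm high, fixed to the table). It is number 3 of four in one straight row, 82 mm apart, counted towards +y of its own frame. Origin: its centre, on the ledge's top surface (18 mm above the table); y along the row, x across the ledge, z up.
- mark_d: Round mark, a 56 mm dark teal disc with a 40 mm pale centre, flush in the top of the pale wooden ledge (85 mm deep, 500 mm long, 18 mm high, fixed to the table). It is number 4 of four in one straight row, 82 mm apart, counted towards +y of its own frame. Origin: its centre, on the ledge's top surface (18 mm above the table); y along the row, x across the ledge, z up.
- moon: Moon night light: a pale yellow globe with craters, 56 mm in diameter, on a dark wooden foot, 68 mm high in all, fixed on the ledge at one end of the row, 89 mm beyond the last mark (which end changes). The other end carries a green plant in a terracotta pot, 52 mm across and 75 mm high. Origin: centre of its foot on the ledge's top.
- glass_center (a point): Pale blue drinking glass, 64 mm across at the rim, 75 mm high, loose, empty, standing among the dolls (a blue toy car, about 68 by 36 by 34 mm, stands among them too). Not to be moved. The point is on its axis, half-way up; z up.

How it is judged:
By the outcome, as a careful person would: the job done as asked, in the order asked, and still so for the second after the job is handed in, with the robot touching nothing.
It also fails if it takes over 112 s, if anything falls off the work surface, if the arm or the gripper's body presses on something with over 40 N, if the wrist force passes 120 N, or if a joint passes its speed limit or range.

## Robot

A 6-joint arm with a two-finger parallel gripper is mounted at the origin on the work surface. World frame = base frame: x ahead of the robot, y to its left, z up, the work surface at z = 0. Lengths are in m, angles in rad, forces in N, time in s.
With the tool pointing down it reaches from about 0.375 to 0.9 m from the base axis. Payload 3.1 kg.
Tool frame: the origin (TCP) lies between the finger pads; the fingertips stand 22 mm ahead of it and the grasp point (between the pads) lies 3 mm ahead of it; z points along the fingers, y is the line along which they close (so a half turn about z gives the same grasp; the last joint's range is limited). The gripper opens to 87 mm and grips with 3 to 60 N. Pads are 19 mm wide; open, the fingers measure 117 mm over their backs; the gripper's body (75 mm by 190 mm) begins 51 mm behind the grasp point.
Start: joints at [-1.331, 0.527, 1.433, -0, 1.181, -0.178], TCP at [0.254, -0.571, 0.245] pointing down, gripper open.
Joint ranges: [-3.08, 3.08], [-0.75, 2.2], [0.22, 2.44], [-1.43, 4.57], [0, 2.65], [-2.85, 2.85]. Speed limits (rad/s): [2.79, 2.79, 3.14, 3.14, 3.14, 3.14].

## Interface

Orientations are given as a unit quaternion [x, y, z, w].
In Python, from rig import get_obs, camera, get_calibration, hand_in, cut_out gives the robot as it stands.
- The arm moves only by the shell command python3 -m inch 'ROWS' [OPENING] [FORCE]. ROWS is JSON, one flat list of numbers, 6 for each row, row after row: the shift along the tool's x, y, z scaled (see below), then the turn, a rotation vector about the tool's x, y, z scaled (see below). A call has 1 to 20 rows; each row is the pose to reach, as a shift and turn from the pose commanded when the call began, along the tool's axes at that moment; what a row does not reach only later rows make up. The controller multiplies each number of a shift by 0.08 m and each number of a turn by 90 degrees. A row lasts 1/12 s, in which the tool goes at most 41.7 mm and 7.16 degrees, less where a joint would pass 70% of its speed; a pose out of reach is approached as far as the arm can. A call with a number of a shift or a turn outside -1 to 1 is refused whole. A call with a gripper value outside its range is refused whole. OPENING is the finger opening in mm, from 0 to 87, set as the call begins (- or left out, the last holds). The fingers move at their own pace and stop on an object; FORCE is the grip in N (left out, the last holds). Time passes only in rows, so rows that repeat a pose let the fingers close. It gives the time, the measured TCP pose, the force, the opening and the grip force at its end, in the units of the state.
- get_obs(): the state, without advancing time (a new reading comes with each control period).
- camera(name): name is "side" or "top" or "wrist"; returns the picture (480x640x3 uint8, red, green, blue); there is no depth.
- get_calibration(name): a dict with "vertical_fov" (degrees; the focal length in pixels is half the picture's height over the tangent of half this angle, whatever the lens; pixels are square), "cx", "cy" (the principal point, pixels), "D" ([k1, k2, p1, p2, k3] as OpenCV has them; the pictures are not rectified), "T" (4x4, takes a point from camera to world coordinates). Camera axes: x right, y down, z forward; pixel columns grow to the right and rows downward; lengths in m; the calibration is good to about 2 mm. A picture is of the moment at which its call begins: read the wrist's pose just before it. get_calibration takes no time and is no camera call; for the wrist camera it gives the pose at the moment of the call.
- hand_in(): hands the job in; it is judged then, once.
Trained networks look in the newest picture that a camera, given by its name, has taken for a name from the list of things; names that differ only in an ending like _2 or _b are one class to them, and where a whole thing is asked for, a point or a joint stands for the part that bears it (a point fixed in the world has none). Each returns a list of dicts, best first, with "conf" (0 to 1); they miss things now and then, are a little off and sometimes report something else, mostly with a low value. They report only what shows in the picture. A call takes as long as a camera call.
- cut_out(camera, thing): "region" (480x640 bool, what is visible of it) and "bbox" ([left, top, right, bottom] in pixels, round what is visible of it).
The state is a dict: "time": time; "q": joint angles; "joint_velocities": joint speeds; "joint_torque": joint torques, N m; "position": TCP position; "tool_rot": TCP orientation; "ft_force": force on the tool from outside, world axes, zero at the start; "moment": the same for the moment, N m; "grip_width": finger opening in m; "grip_force": force on a finger pad.
Only numpy, scipy, OpenCV 4.12 (cv2) and the standard library are available. Lean on these libraries where they do the work, as an engineer would, in place of code of your own. Each camera call takes 0.05 s, during which the arm holds its last target. There are 200 camera calls.

## Working session

There is one attempt and no reset: what is moved stays moved. The work goes in short steps, Python scripts to look and compute and a shell command to move; the robot and the scene stay as the last step left them, time stands still between calls to the robot, and variables do not carry over. Pictures are saved under pics/ and viewed, at most 14 in all, crops included, and the job is handed in when it is done.

```bash
ls; mkdir -p pics; python3 - <<'E'
from rig import *
import cv2,numpy as np
o=get_obs(); print(o['time'],o['position'],o['tool_rot'])
for c in ['top','side']:
    im=camera(c); cv2.imwrite(f'pics/{c}0.png',im[...,::-1]); k=get_calibration(c); print(c,k['vertical_fov'],k['cx'],k['cy'],k['D'],np.round(k['T'],3).tolist())
    for n in ['doll_pink_center','doll_yellow_center','doll_purple_center','doll_green_center','mark_a','moon','glass_center']:
        print(n,[(round(d['conf'],2),[int(v) for v in d['bbox']]) for d in cut_out(c,n)[:5]])
E
```

```text
pics
0.0 [ 0.25399299 -0.57030729  0.24357517] [ 9.78157676e-01  2.07861507e-01 -5.90225776e-05 -1.07333284e-03]
top 48.57711441024723 311.827764588792 229.77464516295575 [-0.11092988  0.          0.          0.          0.        ] [[0.028, -0.996, 0.085, 0.462], [-1.0, -0.028, -0.002, -0.007], [0.005, -0.085, -0.996, 1.152], [0.0, 0.0, 0.0, 1.0]]
doll_pink_center [(0.66, [160, 265, 185, 293])]
doll_yellow_center [(0.83, [429, 273, 454, 294])]
doll_purple_center [(0.81, [263, 262, 284, 276])]
doll_green_center [(0.55, [380, 280, 394, 293])]
mark_a [(0.96, [243, 161, 268, 187]), (0.95, [315, 176, 345, 200]), (0.8, [355, 182, 380, 213]), (0.69, [281, 168, 305, 195])]
moon [(0.89, [399, 188, 425, 217])]
glass_center [(0.78, [319, 267, 344, 296])]
side 44.07018348362209 322.852376638849 249.03661789190656 [0.02948609 0.         0.         0.         0.        ] [[-0.88, -0.295, 0.373, 0.194], [-0.475, 0.518, -0.711, 0.738], [0.016, -0.803, -0.596, 0.673], [0.0, 0.0, 0.0, 1.0]]
doll_pink_center [(0.55, [293, 362, 332, 432])]
doll_yellow_center [(0.72, [436, 181, 460, 221])]
doll_purple_center [(0.84, [353, 288, 378, 325]), (0.33, [346, 171, 369, 211])]
doll_green_center []
mark_a [(0.96, [291, 233, 317, 254]), (0.76, [231, 274, 261, 297]), (0.64, [259, 253, 290, 269]), (0.6, [317, 216, 342, 230])]
moon [(0.66, [343, 176, 370, 209])]
glass_center [(0.83, [386, 236, 424, 290])]
```

View pics/top0.png

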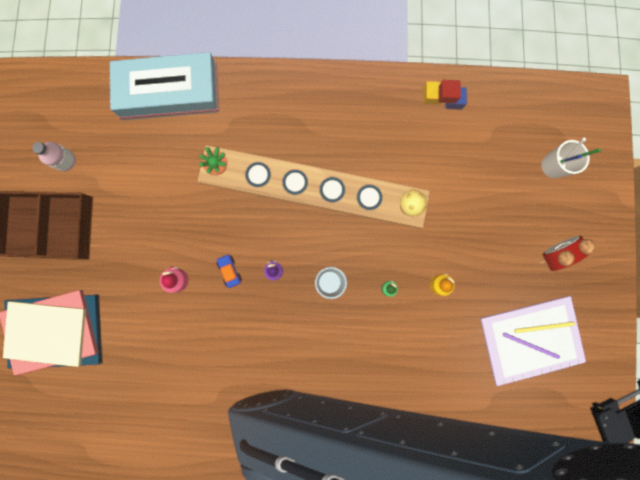

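View pics/side0.png

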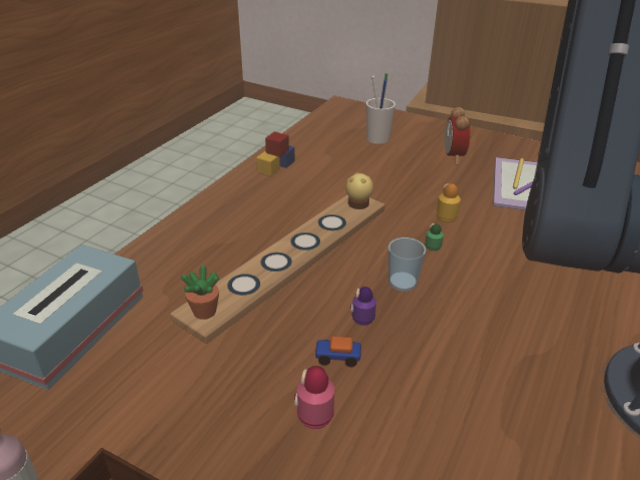

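The top view shows the pale ledge with marks at about (258,174), (295,182), (332,189) and (370,197). The plant is at the left end and the moon at the right (413,203). The dolls stand in a row below: pink (172,281), purple (273,271), green (390,289) and yellow (444,286). The car is at (229,271) and the glass at (331,283). The side view agrees, and there the moon is at the far (-y) end.

```bash
cat > h.py <<'E'
import numpy as np,cv2
from scipy.optimize import minimize
from scipy.spatial.transform import Rotation as R
from rig import *
D={'pink':(.092,.025,.009,.055),'yellow':(.078,.022,.008,.047),'purple':(.064,.019,.006,.038),'green':(.05,.016,.005,.03)}
def K(c):
    f=240/np.tan(np.radians(c['vertical_fov']/2)); return np.array([[f,0,c['cx']],[0,f,c['cy']],[0,0,1]])
def proj(c,P):
    Ti=np.linalg.inv(c['T']); rv=cv2.Rodrigues(Ti[:3,:3])[0]
    return cv2.projectPoints(np.array(P,float).reshape(-1,1,3),rv,Ti[:3,3],K(c),np.array(c['D']))[0].reshape(-1,2)
def unproj(c,uv,z):
    n=cv2.undistortPoints(np.array(uv,float).reshape(-1,1,2),K(c),np.array(c['D'])).reshape(-1,2)
    d=np.c_[n,np.ones(len(n))]@c['T'][:3,:3].T; o=c['T'][:3,3]
    return o+d*((z-o[2])/d[:,2])[:,None]
def ring(r,z,n=24):
    a=np.linspace(0,2*np.pi,n,endpoint=False); return np.c_[r*np.cos(a),r*np.sin(a),0*a+z]
def model(name):
    h,r,a,b=D[name]; return [np.r_[ring(r*.85,0),ring(r,a),ring(r,b)],np.r_[ring(r,b),ring(.62*r,b+.55*(h-b)),ring(.3*r,h)]]
def render(c,name,xy,z0=0):
    m=np.zeros((480,640),np.uint8)
    for P in model(name):
        cv2.fillConvexPoly(m,cv2.convexHull(np.round(proj(c,P+[*xy,z0])*16).astype(np.int32)),255,shift=4)
    return m>0
def fitdoll(name,obs,x0,z0=0):
    # obs: list of (calib, mask)
    def cost(p):
        s=0
        for c,m in obs:
            r=render(c,name,p,z0); s-=(r&m).sum()/max(1,(r|m).sum())
        return s
    q=minimize(cost,x0,method='Nelder-Mead',options=dict(initial_simplex=np.array(x0)+[[0,0],[.012,0],[0,.012]],xatol=2e-4,fatol=1e-4))
    return q.x,-q.fun/len(obs)
def pale(im,roi=None):
    hsv=cv2.cvtColor(im,cv2.COLOR_RGB2HSV); return ((hsv[...,1]<50)&(hsv[...,2]>165)).astype(np.uint8)
E
python3 - <<'E'
from h import *
cal={c:get_calibration(c) for c in ('top','side')}
im={c:camera(c) for c in cal}
for n,(h,r,a,b) in D.items():
    res=[];obs=[]
    for c in cal:
        t=[k for k in cut_out(c,f'doll_{n}_center') if k['conf']>.5]
        if not t: continue
        m=t[0]['region']; v,u=np.nonzero(m)
        x0=unproj(cal[c],[[u.mean(),v.mean()]],h/2)[0,:2]
        obs.append((cal[c],m)); res.append((c,*fitdoll(n,obs[-1:],x0)))
    print(n,[(c,np.round(x,4),round(s,2)) for c,x,s in res], *[np.round(fitdoll(n,obs,res[0][1])[0],4)])
for c in cal:
    nl,l,st,ce=cv2.connectedComponentsWithStats(pale(im[c]))
    t=cut_out(c,'mark_a'); P=[]
    for k in t[:4]:
        bb=k['bbox']; uv=[(bb[0]+bb[2])/2,(bb[1]+bb[3])/2]
        j=1+np.argmin(np.hypot(*(ce[1:]-uv).T)+1e3*(st[1:,4]<60)); 
        P.append(unproj(cal[c],[ce[j]],.018)[0,:2]); print(c,ce[j],st[j,4],np.round(P[-1],4))
    P=np.array(sorted(P,key=lambda p:p[1])); print('steps',np.round(np.hypot(*np.diff(P,axis=0).T),4),'angle',np.degrees(np.arctan2(*(P[-1]-P[0])[::-1])))
t=cut_out('top','glass_center')[0]['bbox']; print('glass',unproj(cal['top'],[[(t[0]+t[2])/2,(t[1]+t[3])/2]],.06))
E
```

```text
pink [('top', array([0.4428, 0.2796]), np.float64(0.94)), ('side', array([0.4424, 0.28  ]), np.float64(0.95))] [0.4427 0.2798]
yellow [('top', array([ 0.4504, -0.2889]), np.float64(0.88)), ('side', array([ 0.4473, -0.2879]), np.float64(0.94))] [ 0.4483 -0.2892]
purple [('top', array([0.4711, 0.0696]), np.float64(0.96)), ('side', array([0.4687, 0.0708]), np.float64(0.96))] [0.47   0.0697]
green [('top', array([ 0.44  , -0.1778]), np.float64(0.98)), ('side', array([ 0.437 , -0.1766]), np.float64(0.91))] [ 0.4394 -0.1778]
top [369.11986301 196.90068493] 292 [ 0.6334 -0.1315]
top [257.53448276 174.03448276] 290 [0.6764 0.1108]
top [332.00341297 189.06143345] 293 [ 0.6481 -0.0511]
top [294.75257732 181.63230241] 291 [0.662  0.0297]
steps [0.0818 0.082  0.0823] angle 79.93406588058845
side [304.93333333 240.62222222] 180 [ 0.6463 -0.0502]
side [243.34661355 283.70119522] 251 [0.6753 0.1113]
side [331.70666667 221.74      ] 150 [ 0.632  -0.1318]
side [275.83886256 261.11374408] 211 [0.6605 0.0304]
steps [0.0828 0.0819 0.0822] angle 79.9079010439942
glass [[ 0.44965845 -0.05245256  0.06      ]]
```

```bash
cat >> h.py <<'E'
DP={'pink':(.4427,.2798),'yellow':(.4483,-.2892),'purple':(.47,.0697),'green':(.4394,-.1778)}
MK={'pink':(.6327,-.1316),'yellow':(.6472,-.0507),'purple':(.6613,.030),'green':(.6758,.111)}
def go(xy,z):
    o=get_obs(); r=R.from_quat(o['tool_rot']); d=np.array([*xy,z])-o['position']
    M=r.as_matrix(); print('t',round(o['time'],2),'pos',np.round(o['position'],4),'xang',round(np.degrees(np.arctan2(M[1,0],M[0,0])),2),'tilt',np.round(M[:2,2],4),'units',np.round(r.inv().apply(d)/.08,3))
E
python3 -m inch '[0.3,-0.18,0,0,0,-0.08,0.6,-0.37,0,0,0,-0.16,1,-0.61,0,0,0,-0.24,1,-0.61,0,0,0,-0.62,1,-0.61,0,0,0,-0.62,1,-0.61,0,0,0,-0.62,1,-0.61,0,0,0,-0.62,1,-0.61,0,0,0,-0.62,1,-0.61,0,0,0,-0.62,1,-0.61,0,0,0,-0.62]' 75 20
python3 -m inch '[0.31,0.14,0.11,0,0,0,0.62,0.28,0.22,0,0,0,0.94,0.43,0.33,0,0,0]'
python3 -m inch '[0.31,0.14,0.11,0,0,0,0.62,0.28,0.22,0,0,0,0.94,0.43,0.33,0,0,0]'
python3 -m inch '[0.31,0.14,0.11,0,0,0,0.62,0.28,0.22,0,0,0,0.94,0.43,0.33,0,0,0,0.94,0.43,0.33,0,0,0,0.94,0.43,0.33,0,0,0]'
python3 - <<'E'
from h import *
go(DP['yellow'],.038)
c=get_calibration('wrist'); im=camera('wrist'); cv2.imwrite('pics/w1.png',im[...,::-1])
t=cut_out('wrist','doll_yellow_center'); print([(k['conf'],k['bbox']) for k in t], c['T'].round(3).tolist())
if t: print(fitdoll('yellow',[(c,t[0]['region'])],DP['yellow']))
E
```

```text
time: 2.28
position: [0.3074, -0.4939, 0.2446]
tool_rot: [0.768, 0.64, 0.0, 0.0]
ft_force: [-0.6, 0.1, -0.8]
grip_width: 0.0752
grip_force: 0.0
time: 2.53
position: [0.3547, -0.4258, 0.218]
tool_rot: [0.769, 0.64, -0.0, 0.0]
ft_force: [0.4, -0.0, -0.3]
grip_width: 0.0748
grip_force: 0.0
time: 2.78
position: [0.4023, -0.3572, 0.1915]
tool_rot: [0.768, 0.64, -0.0, 0.0]
ft_force: [0.7, -0.7, 0.3]
grip_width: 0.0748
grip_force: 0.0
time: 3.2
position: [0.4494, -0.2888, 0.1649]
tool_rot: [0.767, 0.642, -0.0, -0.001]
ft_force: [0.5, 0.1, -0.7]
grip_width: 0.0749
grip_force: 0.0
t 3.2 pos [ 0.4494 -0.2888  0.1649] xang 79.87 tilt [-0.001   0.0006] units [-0.008 -0.01   1.587]
[(0.65, [293.0, 199.5, 356.5, 269.4])] [[0.984, -0.169, -0.047, 0.462], [-0.176, -0.951, -0.255, -0.218], [-0.001, 0.259, -0.966, 0.305], [0.0, 0.0, 0.0, 1.0]]
(array([ 0.44821328, -0.28654067]), np.float64(0.9749644381223329))
```

View pics/w1.png

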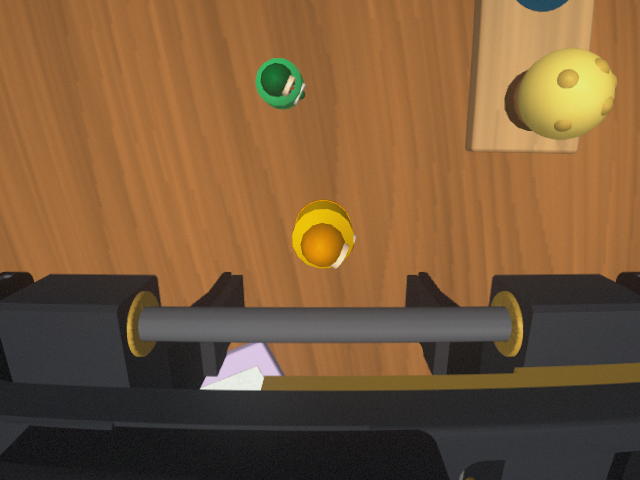

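The wrist view shows the yellow doll at (323,235), upright between the fingers. The green doll is at (280,84), with the moon and the ledge end to the right. It agrees with the top and side estimates to about 2 mm, so I'm descending to grasp.

```bash

python3 -m inch '[0.02,-0.02,0.25,0,0,0,0.02,-0.02,0.5,0,0,0,0.02,-0.02,0.79,0,0,0]'
python3 -m inch '[0,0,0.2,0,0,0,0,0,0.4,0,0,0,0,0,0.6,0,0,0,0,0,0.75,0,0,0,0,0,0.79,0,0,0,0,0,0.79,0,0,0]'
python3 -m inch '[0,0,0,0,0,0,0,0,0,0,0,0,0,0,0,0,0,0,0,0,0,0,0,0,0,0,0,0,0,0,0,0,0,0,0,0,0,0,0,0,0,0,0,0,0,0,0,0]' 30 20
python3 - <<'E'
from h import *
go(MK['yellow'],.16)
E
```

```text
time: 3.55
position: [0.448, -0.2906, 0.1029]
tool_rot: [0.768, 0.64, 0.0, 0.002]
ft_force: [-0.6, 0.7, 0.2]
grip_width: 0.075
grip_force: 0.0
time: 4.05
position: [0.4471, -0.2894, 0.0385]
tool_rot: [0.768, 0.64, -0.0, -0.0]
ft_force: [-0.2, 0.6, 0.4]
grip_width: 0.075
grip_force: 0.0
time: 4.72
position: [0.4479, -0.2883, 0.0393]
tool_rot: [0.767, 0.641, 0.0, 0.0]
ft_force: [-0.2, -0.2, 3.8]
grip_width: 0.0435
grip_force: 20.0
t 4.72 pos [ 0.4479 -0.2883  0.0393] xang 79.81 tilt [ 0.0005 -0.0005] units [ 3.364  1.927 -1.508]
```

```bash

python3 -m inch '[0,0,-0.1,0,0,0,0,0,-0.25,0,0,0,0,0,-0.5,0,0,0,0,0,-0.75,0,0,0]' 
python3 -m inch '[0.05,0.03,-0.25,0,0,0,0.15,0.09,-0.5,0,0,0,0.35,0.2,-0.7,0,0,0,0.6,0.34,-0.75,0,0,0]'
python3 -m inch '[0.25,0.14,0,0,0,0,0.5,0.29,0,0,0,0,0.75,0.43,0,0,0,0,1,0.57,0,0,0,0]'
python3 -m inch '[0.25,0.14,0,0,0,0,0.5,0.29,0,0,0,0,0.75,0.43,0,0,0,0,1,0.57,0,0,0,0]'
python3 -m inch '[0.25,0.15,0,0,0,0,0.45,0.27,0,0,0,0,0.6,0.36,0,0,0,0,0.7,0.42,0,0,0,0,0.75,0.45,0,0,0,0,0.75,0.45,0,0,0,0,0.75,0.45,0,0,0,0]'
python3 - <<'E'
from h import *
go(MK['yellow'],.057)
c=get_calibration('wrist'); im=camera('wrist'); cv2.imwrite('pics/w2.png',im[...,::-1])
t=cut_out('wrist','mark_a')
nl,l,st,ce=cv2.connectedComponentsWithStats(pale(im))
for k in t:
    b=k['bbox']; v,u=np.nonzero(k['region']); m=[u.mean(),v.mean()]; p=unproj(c,[m],.018)[0,:2]
    j=1+np.argmin(np.hypot(*(ce[1:]-m).T)+1e3*(st[1:,4]<300)); q=unproj(c,[ce[j]],.018)[0,:2]
    print(round(k['conf'],2),np.round(b),p.round(4),'pale',ce[j].round(1),st[j],q.round(4))
print(MK)
t=cut_out('wrist','doll_yellow_center')
if t: o=get_obs();print(fitdoll('yellow',[(c,t[0]['region'])],o['position'][:2],o['position'][2]-.038),o['position'])
E
```

```text
time: 5.05
position: [0.4471, -0.2876, 0.0992]
tool_rot: [0.767, 0.641, -0.0, -0.001]
ft_force: [0.6, 0.0, -1.2]
grip_width: 0.0435
grip_force: 20.0
time: 5.38
position: [0.4839, -0.247, 0.1619]
tool_rot: [0.768, 0.641, 0.0, 0.002]
ft_force: [0.7, -0.0, -0.2]
grip_width: 0.0434
grip_force: 20.0
time: 5.72
position: [0.5423, -0.174, 0.1593]
tool_rot: [0.767, 0.641, -0.0, -0.0]
ft_force: [-0.7, -0.6, -0.4]
grip_width: 0.0434
grip_force: 20.0
time: 6.05
position: [0.6012, -0.1033, 0.159]
tool_rot: [0.767, 0.641, -0.0, -0.0]
ft_force: [-0.4, 0.1, -0.5]
grip_width: 0.0436
grip_force: 20.0
time: 6.63
position: [0.6465, -0.0523, 0.1588]
tool_rot: [0.767, 0.641, -0.0, -0.0]
ft_force: [-0.1, -0.6, -0.4]
grip_width: 0.0434
grip_force: 20.0
t 6.63 pos [ 0.6465 -0.0523  0.1588] xang 79.79 tilt [-0.0011 -0.0002] units [0.021 0.006 1.272]
0.84 [284.  77. 363. 158.] [0.6607 0.0323] pale [323.5 116.6] [ 296   88   56   58 2594] [0.6607 0.032 ]
0.8 [288. 193. 361. 252.] [ 0.6473 -0.0438] pale [323.7 225.5] [ 298  204   53   43 1780] [ 0.6468 -0.0463]
0.61 [282.   1. 363.  35.] [0.6722 0.0981] pale [322.9   9.3] [ 295    0   57   24 1007] [0.6729 0.1014]
{'pink': (0.6327, -0.1316), 'yellow': (0.6472, -0.0507), 'purple': (0.6613, 0.03), 'green': (0.6758, 0.111)}
(array([ 0.6467564 , -0.05022059]), np.float64(0.6164614090109386)) [ 0.64651669 -0.05269111  0.1589348 ]
```

View pics/w2.png

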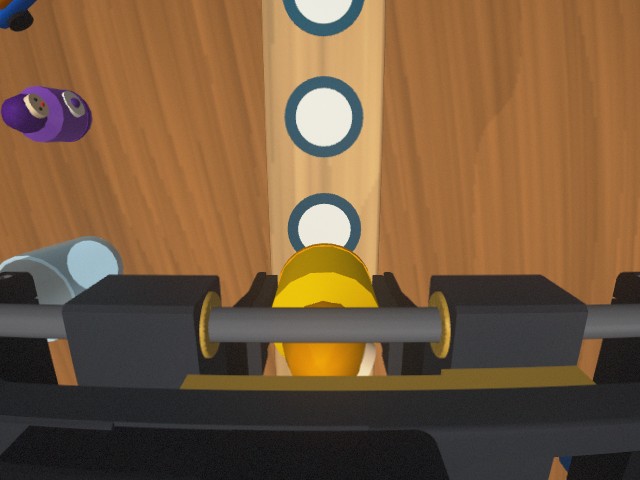

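The wrist view shows marks at (324,117) and (324,225), with the yellow doll held upright in front of its mark. Wrist and external estimates agree to within a constant 2 mm offset, so I'm placing it.

```bash

python3 -m inch '[0.025,0,0.2,0,0,0,0.025,0,0.4,0,0,0,0.025,0,0.6,0,0,0,0.025,0,0.75,0,0,0]' 
python3 -m inch '[0,0,0.15,0,0,0,0,0,0.3,0,0,0,0,0,0.4,0,0,0,0,0,0.47,0,0,0,0,0,0.5,0,0,0,0,0,0.51,0,0,0,0,0,0.51,0,0,0]'
python3 -m inch '[0,0,0,0,0,0,0,0,0,0,0,0,0,0,0,0,0,0,0,0,0,0,0,0,0,0,0,0,0,0,0,0,0,0,0,0]' 75
python3 -m inch '[0,0,-0.1,0,0,0,0,0,-0.3,0,0,0,0,0,-0.6,0,0,0,0,0,-1,0,0,0,0,0,-1,0,0,0]'
python3 - <<'E'
from h import *
go(DP['green'],.16)
cal={c:get_calibration(c) for c in ('top','side')}
for c in cal:
    camera(c)
    for k in cut_out(c,'doll_yellow_center')[:1]: print(c,k['conf'],fitdoll('yellow',[(cal[c],k['region'])],MK['yellow'],.018))
E
```

```text
time: 7.12
position: [0.6466, -0.0505, 0.0978]
tool_rot: [0.768, 0.641, -0.0, -0.001]
ft_force: [0.6, 0.1, -1.5]
grip_width: 0.0433
grip_force: 20.0
time: 7.7
position: [0.6478, -0.0499, 0.0584]
tool_rot: [0.767, 0.641, 0.0, 0.0]
ft_force: [-0.2, -1.2, -1.5]
grip_width: 0.0431
grip_force: 20.0
time: 8.2
position: [0.6476, -0.0499, 0.0584]
tool_rot: [0.767, 0.641, 0.0, 0.0]
ft_force: [-0.5, 0.2, 0.8]
grip_width: 0.0721
grip_force: 0.0
time: 8.62
position: [0.6515, -0.0507, 0.1449]
tool_rot: [0.767, 0.641, 0.004, 0.005]
ft_force: [1.5, -0.1, 0.3]
grip_width: 0.0747
grip_force: 0.0
t 8.62 pos [ 0.6515 -0.0507  0.1449] xang 79.8 tilt [ 0.0117 -0.0028] units [-2.033 -2.325 -0.216]
side 0.95 (array([ 0.64857608, -0.04901284]), np.float64(0.9443826473859844))
```

```bash

python3 -m inch '[-0.15,-0.17,0,0,0,0,-0.4,-0.46,0,0,0,0,-0.68,-0.775,0,0,0,0]' 65
python3 -m inch '[-0.23,-0.26,0,0,0,0,-0.46,-0.52,0,0,0,0,-0.68,-0.775,0,0,0,0]'
python3 -m inch '[-0.23,-0.26,0,0,0,0,-0.46,-0.52,0,0,0,0,-0.6,-0.68,0,0,0,0,-0.68,-0.775,0,0,0,0,-0.68,-0.775,0,0,0,0,-0.68,-0.775,0,0,0,0]'
cat > look.py <<'E'
import sys
from h import *
n,z=sys.argv[1],float(sys.argv[2])
go(DP[n],z)
c=get_calibration('wrist'); im=camera('wrist')
t=cut_out('wrist',f'doll_{n}_center'); print([(round(k['conf'],2),np.round(k['bbox'])) for k in t])
if t:
    p,s=fitdoll(n,[(c,t[0]['region'])],DP[n]); p=p-[.0004,.0022]; print('corrected',p.round(4),round(s,2)); go((p+np.array(DP[n]))/2,z)
E
python3 look.py green .026
```

```text
time: 9.07
position: [0.5759, -0.0919, 0.1366]
tool_rot: [0.766, 0.642, -0.0, -0.001]
ft_force: [0.1, -0.5, -0.7]
grip_width: 0.0666
grip_force: 0.0
time: 9.32
position: [0.5038, -0.135, 0.1369]
tool_rot: [0.767, 0.641, -0.001, -0.002]
ft_force: [0.3, -0.6, 0.2]
grip_width: 0.0652
grip_force: 0.0
time: 9.82
position: [0.4355, -0.1776, 0.1377]
tool_rot: [0.768, 0.641, 0.0, -0.0]
ft_force: [0.1, -0.1, -0.1]
grip_width: 0.0651
grip_force: 0.0
t 9.82 pos [ 0.4355 -0.1776  0.1377] xang 79.72 tilt [-0.0003  0.0007] units [0.005 0.049 1.396]
[(0.64, array([307., 214., 351., 266.]))]
corrected [ 0.4371 -0.178 ] 0.97
t 9.92 pos [ 0.4364 -0.1774  0.138 ] xang 79.83 tilt [ 0.0006 -0.0001] units [-0.003  0.022  1.399]
```

```bash

python3 -m inch '[0,0.025,0.25,0,0,0,0,0.025,0.5,0,0,0,0,0.025,0.7,0,0,0]'
python3 -m inch '[0,0,0.2,0,0,0,0,0,0.4,0,0,0,0,0,0.55,0,0,0,0,0,0.65,0,0,0,0,0,0.7,0,0,0,0,0,0.7,0,0,0]'
python3 -m inch '[0,0,0,0,0,0,0,0,0,0,0,0,0,0,0,0,0,0,0,0,0,0,0,0,0,0,0,0,0,0,0,0,0,0,0,0,0,0,0,0,0,0,0,0,0,0,0,0]' 20 15
python3 -c "
from h import *
go(MK['green'],.14)"
python3 -m inch '[0,0,-0.1,0,0,0,0,0,-0.25,0,0,0,0,0,-0.5,0,0,0,0,0,-0.75,0,0,0]' 
python3 -m inch '[0.15,0.08,-0.25,0,0,0,0.35,0.2,-0.5,0,0,0,0.6,0.34,-0.65,0,0,0,0.815,0.458,-0.65,0,0,0]'
python3 -m inch '[0.25,0.14,0,0,0,0,0.5,0.28,0,0,0,0,0.75,0.42,0,0,0,0,0.815,0.458,0,0,0,0]'
python3 -m inch '[0.25,0.14,0,0,0,0,0.5,0.28,0,0,0,0,0.75,0.42,0,0,0,0,0.815,0.458,0,0,0,0]'
python3 -m inch '[0.25,0.14,0,0,0,0,0.5,0.28,0,0,0,0,0.75,0.42,0,0,0,0,0.815,0.458,0,0,0,0]'
python3 -m inch '[0.25,0.14,0,0,0,0,0.45,0.25,0,0,0,0,0.6,0.34,0,0,0,0,0.75,0.42,0,0,0,0,0.815,0.458,0,0,0,0,0.815,0.458,0,0,0,0,0.815,0.458,0,0,0,0]'
python3 -c "
from h import *
go(MK['green'],.0445)"
```

```text
time: 10.17
position: [0.4388, -0.1775, 0.0813]
tool_rot: [0.767, 0.642, 0.0, 0.001]
ft_force: [0.2, 0.7, -0.5]
grip_width: 0.0649
grip_force: 0.0
time: 10.67
position: [0.4378, -0.1774, 0.0254]
tool_rot: [0.767, 0.642, -0.0, -0.0]
ft_force: [0.3, -0.8, 0.3]
grip_width: 0.0651
grip_force: 0.0
time: 11.33
position: [0.4376, -0.178, 0.0265]
tool_rot: [0.767, 0.641, 0.0, 0.0]
ft_force: [-0.5, -0.3, 3.6]
grip_width: 0.0316
grip_force: 15.0
t 11.33 pos [ 0.4376 -0.178   0.0265] xang 79.79 tilt [ 0.0004 -0.0003] units [ 4.083  2.291 -1.419]
time: 11.67
position: [0.4369, -0.1775, 0.0867]
tool_rot: [0.767, 0.641, -0.0, -0.001]
ft_force: [0.9, 0.2, -0.2]
grip_width: 0.0312
grip_force: 15.0
time: 12.0
position: [0.487, -0.1201, 0.1412]
tool_rot: [0.767, 0.641, 0.001, 0.003]
ft_force: [0.4, 0.8, -0.6]
grip_width: 0.0316
grip_force: 15.0
time: 12.33
position: [0.5344, -0.0604, 0.1388]
tool_rot: [0.766, 0.642, 0.001, 0.001]
ft_force: [0.7, -0.7, 0.2]
grip_width: 0.0315
grip_force: 15.0
time: 12.67
position: [0.5818, -0.0032, 0.1385]
tool_rot: [0.767, 0.642, 0.001, 0.001]
ft_force: [0.5, -0.1, -0.4]
grip_width: 0.0316
grip_force: 15.0
time: 13.0
position: [0.6292, 0.0541, 0.1383]
tool_rot: [0.767, 0.642, 0.001, 0.0]
ft_force: [0.4, -0.1, 0.4]
grip_width: 0.0319
grip_force: 15.0
time: 13.58
position: [0.6746, 0.1096, 0.1378]
tool_rot: [0.767, 0.641, -0.001, -0.0]
ft_force: [-0.0, -0.4, -0.2]
grip_width: 0.0314
grip_force: 15.0
t 13.58 pos [0.6746 0.1096 0.1378] xang 79.79 tilt [-0.0018 -0.0007] units [0.022 0.014 1.167]
```

```bash

python3 -m inch '[0.02,0.01,0.2,0,0,0,0.02,0.01,0.4,0,0,0,0.02,0.01,0.6,0,0,0,0.02,0.01,0.7,0,0,0]' 
python3 -m inch '[0,0,0.15,0,0,0,0,0,0.28,0,0,0,0,0,0.37,0,0,0,0,0,0.43,0,0,0,0,0,0.46,0,0,0,0,0,0.46,0,0,0,0,0,0.46,0,0,0]'
python3 -m inch '[0,0,0,0,0,0,0,0,0,0,0,0,0,0,0,0,0,0,0,0,0,0,0,0,0,0,0,0,0,0,0,0,0,0,0,0]' 65
python3 -m inch '[0,0,-0.1,0,0,0,0,0,-0.3,0,0,0,0,0,-0.6,0,0,0,0,0,-1,0,0,0,0,0,-1,0,0,0]'
python3 -m inch '[-0.1,-0.25,-0.1,0,0,0,-0.2,-0.5,-0.2,0,0,0,-0.32,-0.81,-0.2,0,0,0]'
python3 -m inch '[-0.1,-0.25,0,0,0,0,-0.2,-0.5,0,0,0,0,-0.32,-0.81,0,0,0,0]'
python3 -m inch '[-0.1,-0.25,0,0,0,0,-0.2,-0.5,0,0,0,0,-0.32,-0.81,0,0,0,0,-0.32,-0.81,0,0,0,0,-0.32,-0.81,0,0,0,0,-0.32,-0.81,0,0,0,0]'
python3 look.py purple .029
python3 - <<'E'
from h import *
cal={c:get_calibration(c) for c in ('top','side')}
for c in cal:
    camera(c)
    for k in cut_out(c,'doll_green_center')[:1]: print(c,k['conf'],fitdoll('green',[(cal[c],k['region'])],MK['green'],.018))
E
```

```text
time: 13.92
position: [0.6744, 0.1106, 0.0802]
tool_rot: [0.767, 0.641, -0.002, -0.001]
ft_force: [0.1, -0.4, -0.3]
grip_width: 0.0316
grip_force: 15.0
time: 14.5
position: [0.677, 0.112, 0.0458]
tool_rot: [0.767, 0.641, 0.0, 0.0]
ft_force: [-0.4, 0.0, -0.8]
grip_width: 0.0316
grip_force: 15.0
time: 15.0
position: [0.6766, 0.1119, 0.0455]
tool_rot: [0.767, 0.641, 0.0, 0.0]
ft_force: [-0.6, -0.3, 0.2]
grip_width: 0.0613
grip_force: 0.0
time: 15.42
position: [0.6809, 0.1121, 0.1325]
tool_rot: [0.767, 0.641, 0.005, 0.004]
ft_force: [1.4, -0.2, 0.1]
grip_width: 0.0648
grip_force: 0.0
time: 15.67
position: [0.6098, 0.0981, 0.1436]
tool_rot: [0.767, 0.641, 0.002, 0.002]
ft_force: [1.2, -1.4, 0.4]
grip_width: 0.065
grip_force: 0.0
time: 15.92
position: [0.5402, 0.0843, 0.1421]
tool_rot: [0.767, 0.641, 0.001, 0.001]
ft_force: [-0.1, -0.5, -0.4]
grip_width: 0.0649
grip_force: 0.0
time: 16.42
position: [0.4732, 0.0707, 0.142]
tool_rot: [0.767, 0.641, 0.001, 0.001]
ft_force: [-0.2, -0.4, 0.7]
grip_width: 0.0647
grip_force: 0.0
t 16.42 pos [0.4732 0.0707 0.142 ] xang 79.78 tilt [ 0.0031 -0.0002] units [-0.019 -0.041  1.412]
[(0.93, array([291., 209., 348., 274.]))]
corrected [0.4681 0.0693] 0.94
t 16.52 pos [0.4735 0.0707 0.1418] xang 79.8 tilt [ 0.0028 -0.0002] units [-0.025 -0.057  1.409]
top 0.68 (array([0.67917248, 0.11124772]), np.float64(0.9008620689655172))
side 0.56 (array([0.67724136, 0.11270853]), np.float64(0.9649122807017544))
```

```bash

python3 -m inch '[-0.022,-0.05,0.25,0,0,0,-0.022,-0.05,0.5,0,0,0,-0.022,-0.05,0.7,0,0,0]'
python3 -m inch '[0,0,0.2,0,0,0,0,0,0.4,0,0,0,0,0,0.55,0,0,0,0,0,0.65,0,0,0,0,0,0.71,0,0,0,0,0,0.71,0,0,0]'
python3 -m inch '[0,0,0,0,0,0,0,0,0,0,0,0,0,0,0,0,0,0,0,0,0,0,0,0,0,0,0,0,0,0,0,0,0,0,0,0,0,0,0,0,0,0,0,0,0,0,0,0]' 25 18
python3 -c "
from h import *
go(MK['purple'],.142)"
python3 -m inch '[0,0,-0.1,0,0,0,0,0,-0.25,0,0,0,0,0,-0.5,0,0,0,0,0,-0.75,0,0,0]' 
python3 -m inch '[0,0.1,-0.25,0,0,0,0,0.25,-0.5,0,0,0,-0.01,0.45,-0.66,0,0,0,-0.02,0.65,-0.66,0,0,0]'
python3 -m inch '[-0.01,0.25,0,0,0,0,-0.01,0.5,0,0,0,0,-0.02,0.75,0,0,0,0,-0.02,0.9,0,0,0,0]'
python3 -m inch '[-0.01,0.25,0,0,0,0,-0.01,0.5,0,0,0,0,-0.02,0.7,0,0,0,0,-0.02,0.85,0,0,0,0,-0.02,0.9,0,0,0,0,-0.02,0.9,0,0,0,0,-0.02,0.9,0,0,0,0]'
python3 -c "
from h import *
go(MK['purple'],.0475)"
```

```text
time: 16.97
position: [0.4675, 0.0699, 0.0845]
tool_rot: [0.767, 0.641, 0.0, 0.0]
ft_force: [0.0, -0.6, 0.6]
grip_width: 0.065
grip_force: 0.0
time: 17.47
position: [0.4672, 0.0698, 0.0277]
tool_rot: [0.767, 0.641, -0.0, -0.0]
ft_force: [-0.6, -0.4, 0.4]
grip_width: 0.0652
grip_force: 0.0
time: 18.13
position: [0.4677, 0.0697, 0.029]
tool_rot: [0.767, 0.641, 0.0, 0.0]
ft_force: [-0.1, 0.5, 6.5]
grip_width: 0.0374
grip_force: 18.0
t 18.13 pos [0.4677 0.0697 0.029 ] xang 79.79 tilt [ 0.001  -0.0001] units [-0.06   2.471 -1.41 ]
time: 18.47
position: [0.4665, 0.0698, 0.0889]
tool_rot: [0.767, 0.641, -0.001, -0.001]
ft_force: [0.2, -0.6, -0.3]
grip_width: 0.0375
grip_force: 18.0
time: 18.8
position: [0.5199, 0.059, 0.1445]
tool_rot: [0.767, 0.642, 0.002, 0.002]
ft_force: [1.5, -0.8, -1.4]
grip_width: 0.0374
grip_force: 18.0
time: 19.13
position: [0.5909, 0.044, 0.1418]
tool_rot: [0.767, 0.641, 0.001, 0.001]
ft_force: [0.8, -0.1, -0.8]
grip_width: 0.0377
grip_force: 18.0
time: 19.72
position: [0.6583, 0.0305, 0.141]
tool_rot: [0.767, 0.641, -0.001, -0.001]
ft_force: [-0.3, -0.4, -0.9]
grip_width: 0.0377
grip_force: 18.0
t 19.72 pos [0.6583 0.0305 0.141 ] xang 79.8 tilt [-0.0021  0.0003] units [0.    0.041 1.169]
```

```bash

python3 -m inch '[0,0.025,0.2,0,0,0,0,0.025,0.4,0,0,0,0,0.025,0.6,0,0,0,0,0.025,0.7,0,0,0]' 
python3 -m inch '[0,0,0.15,0,0,0,0,0,0.28,0,0,0,0,0,0.37,0,0,0,0,0,0.43,0,0,0,0,0,0.465,0,0,0,0,0,0.465,0,0,0,0,0,0.465,0,0,0]'
python3 -m inch '[0,0,0,0,0,0,0,0,0,0,0,0,0,0,0,0,0,0,0,0,0,0,0,0,0,0,0,0,0,0,0,0,0,0,0,0]' 65
python3 -m inch '[0,0,-0.1,0,0,0,0,0,-0.3,0,0,0,0,0,-0.6,0,0,0,0,0,-1,0,0,0,0,0,-1,0,0,0]'
python3 -m inch '[0.15,-0.2,-0.15,0,0,0,0.35,-0.43,-0.3,0,0,0,0.65,-0.81,-0.4,0,0,0]' 78
python3 -m inch '[0.2,-0.25,0,0,0,0,0.4,-0.5,0,0,0,0,0.65,-0.81,0,0,0,0]'
python3 -m inch '[0.2,-0.25,0,0,0,0,0.4,-0.5,0,0,0,0,0.65,-0.81,0,0,0,0]'
python3 -m inch '[0.2,-0.25,0,0,0,0,0.4,-0.5,0,0,0,0,0.65,-0.81,0,0,0,0,0.65,-0.81,0,0,0,0,0.65,-0.81,0,0,0,0,0.65,-0.81,0,0,0,0]'
python3 look.py pink .051
python3 - <<'E'
from h import *
cal={c:get_calibration(c) for c in ('top','side')}
for c in cal:
    im=camera(c); cv2.imwrite(f'pics/{c}3.png',im[...,::-1])
    for n in ('purple','yellow','green'):
      for k in cut_out(c,f'doll_{n}_center')[:1]: print(c,n,k['conf'],fitdoll(n,[(cal[c],k['region'])],MK[n],.018))
E
```

```text
time: 20.05
position: [0.6588, 0.0305, 0.0835]
tool_rot: [0.767, 0.642, -0.002, -0.002]
ft_force: [-0.8, 0.2, -0.7]
grip_width: 0.0376
grip_force: 18.0
time: 20.63
position: [0.6617, 0.03, 0.0484]
tool_rot: [0.767, 0.641, 0.0, 0.0]
ft_force: [0.3, -0.2, -0.6]
grip_width: 0.0375
grip_force: 18.0
time: 21.13
position: [0.6615, 0.03, 0.0483]
tool_rot: [0.767, 0.641, 0.0, 0.0]
ft_force: [1.0, 0.5, 0.2]
grip_width: 0.0631
grip_force: 0.0
time: 21.55
position: [0.6656, 0.0296, 0.135]
tool_rot: [0.767, 0.641, 0.004, 0.004]
ft_force: [1.2, -0.5, 1.2]
grip_width: 0.0649
grip_force: 0.0
time: 21.8
position: [0.6095, 0.0912, 0.1619]
tool_rot: [0.768, 0.64, 0.002, 0.002]
ft_force: [0.8, 0.9, 0.5]
grip_width: 0.0752
grip_force: 0.0
time: 22.05
position: [0.5524, 0.1556, 0.1611]
tool_rot: [0.767, 0.641, 0.001, 0.001]
ft_force: [1.1, 0.5, 0.2]
grip_width: 0.0773
grip_force: 0.0
time: 22.3
position: [0.4978, 0.2184, 0.1608]
tool_rot: [0.767, 0.641, 0.001, 0.001]
ft_force: [0.1, 1.2, 0.1]
grip_width: 0.078
grip_force: 0.0
time: 22.8
position: [0.4438, 0.2807, 0.1606]
tool_rot: [0.767, 0.642, 0.001, 0.0]
ft_force: [0.3, -0.3, -0.1]
grip_width: 0.0782
grip_force: 0.0
t 22.8 pos [0.4438 0.2807 0.1606] xang 79.84 tilt [0.0015 0.0002] units [-0.014 -0.013  1.37 ]
[(0.69, array([288., 200., 363., 283.]))]
corrected [0.4419 0.2777] 0.97
t 22.9 pos [0.4443 0.2801 0.1604] xang 79.74 tilt [0.0013 0.0002] units [-0.022 -0.023  1.368]
top purple 0.78 (array([0.66455436, 0.03041753]), np.float64(0.941358024691358))
top yellow 0.88 (array([ 0.65058807, -0.04835758]), np.float64(0.8785046728971962))
top green 0.64 (array([0.67934299, 0.11120835]), np.float64(0.9191489361702128))
side green 0.6 (array([0.6808625, 0.116625 ]), np.float64(0.14688128772635814))
```

View pics/side3.png

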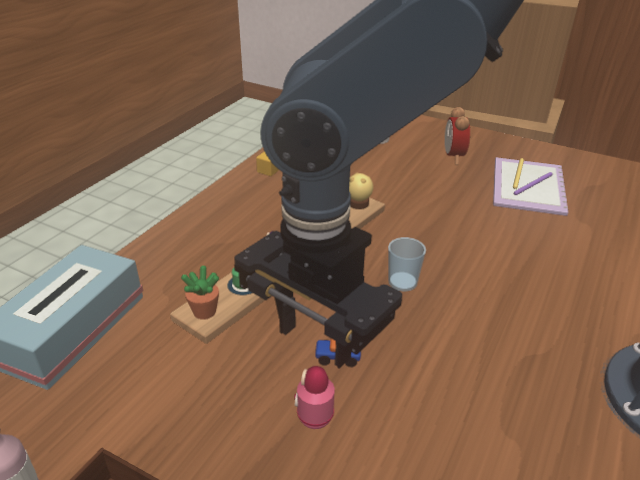

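The side view shows the open gripper above pink, with the car below the fingers' far side and the glass and moon untouched. Pink is upright at (316,395). The placed dolls sit about 2–3 mm from their mark centres, so I'm grasping pink next.

```bash

python3 -m inch '[-0.022,-0.025,0.25,0,0,0,-0.022,-0.025,0.5,0,0,0,-0.022,-0.025,0.7,0,0,0]'
python3 -m inch '[0,0,0.2,0,0,0,0,0,0.4,0,0,0,0,0,0.55,0,0,0,0,0,0.63,0,0,0,0,0,0.67,0,0,0,0,0,0.67,0,0,0]'
python3 -m inch '[0,0,0,0,0,0,0,0,0,0,0,0,0,0,0,0,0,0,0,0,0,0,0,0,0,0,0,0,0,0,0,0,0,0,0,0,0,0,0,0,0,0,0,0,0,0,0,0]' 35 22
python3 -c "
from h import *
go((.6315,-.1318),.175)"
python3 -m inch '[0,0,-0.1,0,0,0,0,0,-0.25,0,0,0,0,0,-0.5,0,0,0,0,0,-0.8,0,0,0]' 
python3 -m inch '[0,0,-0.25,0,0,0,0,0,-0.5,0,0,0,-0.1,0.07,-0.7,0,0,0,-0.24,0.17,-0.75,0,0,0]'
python3 -m inch '[-0.22,0.15,0,0,0,0,-0.45,0.31,0,0,0,0,-0.67,0.46,0,0,0,0,-0.88,0.61,0,0,0,0]'
python3 -m inch '[-0.22,0.15,0,0,0,0,-0.45,0.31,0,0,0,0,-0.67,0.46,0,0,0,0,-0.88,0.61,0,0,0,0]'
python3 -m inch '[-0.22,0.15,0,0,0,0,-0.45,0.31,0,0,0,0,-0.67,0.46,0,0,0,0,-0.88,0.61,0,0,0,0]'
python3 -m inch '[-0.22,0.15,0,0,0,0,-0.45,0.31,0,0,0,0,-0.67,0.46,0,0,0,0,-0.88,0.61,0,0,0,0]'
python3 -m inch '[-0.22,0.15,0,0,0,0,-0.45,0.31,0,0,0,0,-0.63,0.45,0,0,0,0,-0.78,0.55,0,0,0,0,-0.88,0.61,0,0,0,0,-0.88,0.61,0,0,0,0,-0.88,0.61,0,0,0,0]'
python3 -c "
from h import *
go((.6315,-.1318),.0695)"
```

```text
time: 23.55
position: [0.4408, 0.2791, 0.1034]
tool_rot: [0.767, 0.641, 0.0, 0.0]
ft_force: [-0.3, -0.6, -0.2]
grip_width: 0.0784
grip_force: 0.0
time: 24.05
position: [0.4407, 0.2791, 0.0501]
tool_rot: [0.767, 0.641, -0.0, -0.0]
ft_force: [0.0, -0.2, 0.1]
grip_width: 0.0778
grip_force: 0.0
time: 24.72
position: [0.4414, 0.2794, 0.051]
tool_rot: [0.767, 0.641, 0.001, 0.0]
ft_force: [1.1, -0.5, 4.3]
grip_width: 0.0497
grip_force: 22.0
t 24.72 pos [0.4414 0.2794 0.051 ] xang 79.8 tilt [0.0011 0.0004] units [-4.636  3.251 -1.549]
time: 25.05
position: [0.4393, 0.2787, 0.1142]
tool_rot: [0.767, 0.641, -0.002, -0.001]
ft_force: [-0.2, -0.4, -1.6]
grip_width: 0.0494
grip_force: 22.0
time: 25.38
position: [0.4512, 0.2588, 0.1773]
tool_rot: [0.767, 0.642, 0.002, 0.001]
ft_force: [0.3, -0.1, -0.8]
grip_width: 0.0498
grip_force: 22.0
time: 25.72
position: [0.4859, 0.179, 0.1747]
tool_rot: [0.767, 0.641, -0.001, -0.0]
ft_force: [0.7, -0.4, -1.4]
grip_width: 0.0498
grip_force: 22.0
time: 26.05
position: [0.5215, 0.1011, 0.1745]
tool_rot: [0.767, 0.641, -0.001, -0.001]
ft_force: [-0.3, 0.0, -0.3]
grip_width: 0.0492
grip_force: 22.0
time: 26.38
position: [0.557, 0.0232, 0.1744]
tool_rot: [0.767, 0.641, -0.001, -0.001]
ft_force: [0.5, 0.1, -1.1]
grip_width: 0.0497
grip_force: 22.0
time: 26.72
position: [0.5926, -0.0546, 0.1744]
tool_rot: [0.767, 0.641, -0.0, -0.001]
ft_force: [0.4, -0.5, -1.5]
grip_width: 0.0494
grip_force: 22.0
time: 27.3
position: [0.628, -0.1314, 0.1742]
tool_rot: [0.767, 0.641, -0.0, -0.001]
ft_force: [-0.0, -0.3, -0.9]
grip_width: 0.0495
grip_force: 22.0
t 27.3 pos [ 0.628  -0.1314  0.1742] xang 79.76 tilt [-0.0015  0.0011] units [0.002 0.046 1.309]
```

```bash

python3 -m inch '[0,0.025,0.2,0,0,0,0,0.025,0.4,0,0,0,0,0.025,0.6,0,0,0,0,0.025,0.8,0,0,0]' 
python3 -m inch '[0,0,0.15,0,0,0,0,0,0.3,0,0,0,0,0,0.41,0,0,0,0,0,0.47,0,0,0,0,0,0.5,0,0,0,0,0,0.5,0,0,0,0,0,0.5,0,0,0]'
python3 -m inch '[0,0,0,0,0,0,0,0,0,0,0,0,0,0,0,0,0,0,0,0,0,0,0,0,0,0,0,0,0,0,0,0,0,0,0,0]' 75
python3 -m inch '[0,0,-0.1,0,0,0,0,0,-0.3,0,0,0,0,0,-0.6,0,0,0,0,0,-1,0,0,0]'
python3 -m inch '[0,0,-0.4,0,0,0,0,0,-0.7,0,0,0,-0.3,0,-0.7,0,0,0,-0.6,-0.3,-0.7,0,0,0,-1,-0.6,-0.7,0,0,0]'
python3 -m inch '[-0.4,-0.4,0,0,0,0,-0.7,-0.7,0,0,0,0,-1,-1,0,0,0,0]'
python3 -m inch '[-0.4,-0.4,0,0,0,0,-0.7,-0.7,0,0,0,0,-1,-1,0,0,0,0,-1,-1,0,0,0,0,-1,-1,0,0,0,0]'
python3 - <<'E'
from h import *
cal={c:get_calibration(c) for c in ('top','side')}
for c in cal:
    im=camera(c); cv2.imwrite(f'pics/{c}4.png',cv2.resize(im[120:330,180:500],None,fx=2.5,fy=2.5)[...,::-1])
    for n in D:
      for k in cut_out(c,f'doll_{n}_center')[:1]: 
        p,s=fitdoll(n,[(cal[c],k['region'])],MK[n],.018); print(c,n,k['conf'],(1e3*(p-MK[n])).round(1),round(s,2))
    t=cut_out(c,'glass_center')[0]['bbox']; print('glass',t)
E
```

```text
time: 27.63
position: [0.6298, -0.1303, 0.11]
tool_rot: [0.767, 0.642, -0.0, -0.001]
ft_force: [1.1, -0.2, -0.8]
grip_width: 0.0496
grip_force: 22.0
time: 28.22
position: [0.631, -0.1323, 0.071]
tool_rot: [0.767, 0.641, 0.0, 0.0]
ft_force: [-0.3, 0.4, -0.7]
grip_width: 0.0493
grip_force: 22.0
time: 28.72
position: [0.6307, -0.1322, 0.0708]
tool_rot: [0.767, 0.641, 0.0, 0.0]
ft_force: [0.1, -1.4, 0.1]
grip_width: 0.0736
grip_force: 0.0
time: 29.05
position: [0.629, -0.1316, 0.1497]
tool_rot: [0.767, 0.641, -0.001, -0.002]
ft_force: [0.1, 0.6, -0.2]
grip_width: 0.0752
grip_force: 0.0
time: 29.47
position: [0.5699, -0.2019, 0.2081]
tool_rot: [0.766, 0.643, 0.001, 0.001]
ft_force: [-0.5, -1.6, 0.1]
grip_width: 0.0749
grip_force: 0.0
time: 29.72
position: [0.4744, -0.2678, 0.2072]
tool_rot: [0.767, 0.641, -0.0, 0.0]
ft_force: [0.2, 0.5, 0.1]
grip_width: 0.075
grip_force: 0.0
time: 30.13
position: [0.3823, -0.3326, 0.2072]
tool_rot: [0.769, 0.64, 0.0, 0.0]
ft_force: [0.3, 0.5, -0.7]
grip_width: 0.0749
grip_force: 0.0
top pink 0.82 [ 1.3 -1. ] 0.93
top yellow 0.67 [3.8 0.2] 0.91
top green 0.54 [ 3.4 -0.2] 0.78
glass [318.5, 266.3, 345.0, 297.2]
side pink 0.7 [-2.3  2.3] 0.95
side yellow 0.98 [0.3 3.6] 0.91
side purple 0.8 [0.6 2.6] 0.94
side green 0.72 [3.2 1.3] 0.84
glass [293.5, 239.0, 318.6, 254.3]
```

View pics/side4.png

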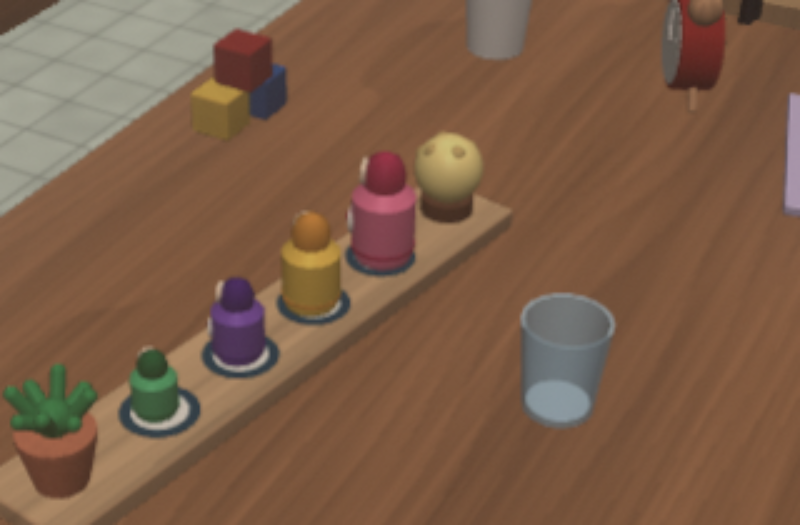

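View pics/top4.png

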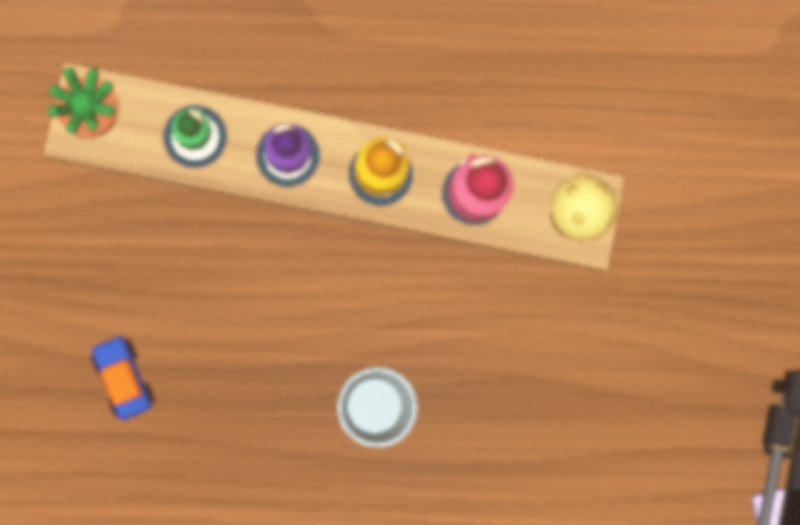

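The four dolls stand upright on their marks: pink by the moon, then yellow, purple and green by the plant. Green is the worst centred, about 3–4 mm off, and the others are within about 4 mm. The glass is where it was and the gripper is clear, so I'm handing in.

```bash
python3 -c "
from rig import *
print(hand_in())"
```

```text
the job is handed in; nothing more can be done
None
```

I handed in the job with all four dolls upright on the ledge in height order: pink by the moon, then yellow, purple, and green by the plant. Each is within about 4 mm of its mark centre by the cameras, the glass was not moved, and the clock read about 30 s of the 112 s.

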